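# Close up the griddle ring and light it

## Task

Get the gas ring ready and light it under the tawa, using only pushes of the fingertips: push the drip tray fully home into the front of the stove and swing the open flap of the wind guard fully shut against its stop, in either order. Then press the starter button on the front of the stove's top all the way down, keep it down for three seconds so that the flame catches, and let it go. Do not press the starter before the tray and the flap are shut, and do not pick up or shift the tawa or anything else on the counter.

Things in the scene. Friction and masses are not known exactly. Their poses are not given: they have to be found in the camera images.
- stove: Sheet-steel gas stove with one ring, 300 mm wide (y), 280 deep (x), deck 95 mm high; stands fast. Origin on the counter under the middle of its front edge; x to its back, y to its left. Upright wind guard on the deck, top at 209 mm: fixed back and right panels, hinged left flap. Front panel has a black flame dial 25 mm proud at y -127 mm, already set; gas flows only while the starter is held or the flame burns.
- drip_tray (a joint): How far the drip tray, a shallow steel drawer 200 mm wide under the ring, stands out of the stove's front, in m: 0 is fully home at its end stop, it grows as the tray comes out towards the robot (stove -x), at most 0.10. It slides with about 3 N of friction and stays where it is left.
- tray_lip (a point): Foremost middle point of the tray's pull lip: a rolled edge 8 mm thick, 130 mm long (along stove y), atop the tray's front, 72 mm above the counter, 26 mm ahead of the stove's front panel when home. Moves with the tray; axes as the stove's. The tray's front panel lies 22 mm behind it, 32 to 74 mm above the counter.
- wind_flap (a joint): Opening angle (rad) of the wind guard's left flap: upright steel sheet 214 mm long, 4 mm thick, 98 to 209 mm above the counter, hinged upright at the stove's left back corner. 0: shut on its stop, along the stove's left side, free end to the front; grows as the free end swings out to the stove's left (+y), at most 1.5. Stays where it is left (friction 0.15 N m).
- flap_push (a point): Point on the flap's outer face (the face away from the ring), 24 mm from its free end, 190 mm from the hinge axis, 175 mm above the counter, 34 mm below its top edge. It moves with the flap; its axes are the flap's: x towards the hinge, y out of the outer face, z up.
- flap_hinge (a point): Point on the flap's vertical hinge axis, 95 mm above the counter, 262 mm behind the stove's front edge and 150 mm to the left of its middle. Axes turn with the flap.
- starter (a joint): How far the starter button is pressed, in m: 0 is up, 0.006 is fully down. A spring returns it; fully down takes 5 N.
- starter_top (a point): Centre of the top of the starter button, a round black cap 24 mm across, its top 117 mm above the counter and 10 mm above its round steel housing (40 mm across), on the front left corner of the stove's deck (32 mm behind the front edge, 110 mm left of the middle); it is pressed straight down.
- tawa: Blackened flat iron tawa, 222 mm across and 14 mm high, resting on the ring's pan support 125 mm above the counter, with a flat handle that reaches 289 mm from its centre out over the stove's front right corner, rising to about 40 mm above its underside. Loose. Origin at the centre of its underside, x along the handle.
- scraper: Loose flat steel scraper with a round wooden handle, 250 mm long, 75 mm wide, at most 26 mm high, lying on the counter in front and to the left of the stove. Origin on its underside about the middle, x towards the blade.
- jar: Loose lidded glass jar, 80 mm across, 125 mm high, standing to the left of the stove. Origin at the centre of its foot.
- basin: Loose blue enamel basin, 272 mm across, 76 mm high, on the left of the counter. Origin at the centre of its foot.
- mug: Loose white enamel mug, 80 mm across, 80 mm high, standing by the right front corner of the stove. Origin at the centre of its foot.
- plate: Loose steel plate, 200 mm across, 18 mm high, on the right of the counter near the robot. Origin at the centre of its foot.
- oil_brush: Loose oil brush lying on the left of the counter near the robot, under 40 mm high. Origin on its underside.

How it is judged:
By the outcome, as a careful person would: the job done as asked, in the order asked, and still so for the second after the job is handed in, with the robot touching nothing.
It also fails if it takes over 61 s, if anything falls off the work surface, if the arm or the gripper's body presses on something with over 40 N, if the wrist force passes 120 N, or if a joint passes its speed limit or range.

## Robot

A 6-joint arm with a two-finger parallel gripper is mounted at the origin on the work surface. World frame = base frame: x ahead of the robot, y to its left, z up, the work surface at z = 0. Lengths are in m, angles in rad, forces in N, time in s.
With the tool pointing down it reaches from about 0.3 to 0.775 m from the base axis. Payload 14.6 kg.
Tool frame: the origin (TCP) lies midway between the tips of the shut fingers; the grasp point (between the pads) lies r.grip_depth behind it (r.grip_depth is the distance from the TCP to the grasp point, in m); z points along the fingers, y is the direction in which the jaws open and shut (so a half turn about z gives the same grasp; the last joint's range is limited). The gripper opens to 85 mm and grips with 20 to 120 N. Pads are 22 mm wide; open, the fingers measure 114 mm over their backs; the gripper's body (76 mm by 85 mm) begins 54 mm behind the grasp point. The pads swing forward as they close: fully open they stand 13 mm farther back than shut.
Start: joints at [-1.245, 0.3, 1.521, -0, 1.321, -0.067], TCP at [0.211, -0.508, 0.198] pointing down, gripper open.
Joint ranges: [-3.03, 3.03], [-0.79, 2.21], [0.23, 2.52], [-1.04, 4.18], [0, 3.07], [-2.55, 2.55]. Speed limits (rad/s): [2.22, 2.22, 2.57, 3.14, 3.14, 3.14].

## Interface

Orientations are given as a unit quaternion [x, y, z, w].
In Python, from workcell import r, cams gives the robot as it stands.
- The arm moves only by the shell command python3 -m inch 'ROWS' [FORCE]. ROWS is JSON, one flat list of numbers, 7 for each row, row after row: the closure, from 0 (fully open) to 1 (shut), then the shift along the world's x, y, z in mm, then the turn, a rotation vector about the world's x, y, z in degrees. In form: [claw, dx, dy, dz, wx, wy, wz, claw, dx, dy, dz, wx, wy, wz, ...]. A call has 1 to 10 rows; each row is the pose to reach, as a shift and turn from the pose commanded when the call began; what a row does not reach only later rows make up. A row lasts 1/12 s, in which the tool goes at most 41.7 mm and 7.16 degrees, less where a joint would pass 70% of its speed; a pose out of reach is approached as far as the arm can. A call with a gripper value outside its range is refused whole. The fingers move at their own pace and stop on an object; FORCE is the grip in N (left out, the last holds). Time passes only in rows, so rows that repeat a pose let the fingers close. It gives the time, the measured TCP pose, the force and the opening at its end, in the units of the state.
- r.sense(): the state, without advancing time (a new reading comes with each control period).
- cams.grab_frame(name): name is "side" or "top"; returns the picture (400x640x3 uint8, blue, green, red); there is no depth.
- cams.get_calibration(name): a dict with "vertical_fov" (degrees; the focal length in pixels is half the picture's height over the tangent of half this angle, whatever the lens; pixels are square), "cx", "cy" (the principal point, pixels), "k1" (the pictures are not rectified: a ray, as slopes to the right and down, at radius r is drawn at 1 + k1 r^2 times it, then the intrinsics apply), "R" (3x3) and "t" (3): a world point X has camera coordinates R X + t. Camera axes: x right, y down, z forward; pixel columns grow to the right and rows downward; lengths in m; the calibration is good to about 2 mm. A picture is of the moment at which its call begins. get_calibration takes no time and is no camera call.
- r.hand_in(): hands the job in, once; it reports no verdict.
The state is a dict: "time_s": time; "qpos": joint angles; "qd": joint speeds; "effort": joint torques, N m; "tcp_pos": TCP position; "orientation": TCP orientation; "force": force on the tool from outside, world axes, zero at the start; "wrist_torque": the same for the moment, N m; "gripper_width": finger opening in m.
Only numpy, scipy, OpenCV 4.12 (cv2) and the standard library are available. Lean on these libraries where they do the work, as an engineer would, in place of code of your own. Each camera call takes 0.05 s, during which the arm holds its last target.

## Working session

There is one attempt and no reset: what is moved stays moved. The work goes in short steps, Python scripts to look and compute and a shell command to move; the robot and the scene stay as the last step left them, time stands still between calls to the robot, and variables do not carry over. Pictures are saved under pics/ and viewed, and the job is handed in when it is done.

```bash
mkdir -p pics; ls
python3 - <<'E'
from workcell import r,cams
import cv2
for n in("side","top"):
    cv2.imwrite(f"pics/{n}0.png",cams.grab_frame(n)); print(cams.get_calibration(n))
print(r.sense(),r.grip_depth)
E
```

```text
pics
{'vertical_fov': 52.0092203580856, 'cx': 318.920925638358, 'cy': 201.59658247236118, 'k1': -0.0690853200695339, 'R': array([[ 0.88245152, -0.47039109,  0.00339699],
       [-0.34723754, -0.65625375, -0.66989335],
       [ 0.31734115,  0.58996884, -0.74244957]]), 't': array([-0.45112574,  0.29535493,  1.44854499])}
{'vertical_fov': 42.54367301718434, 'cx': 313.9347921644951, 'cy': 198.2945847068279, 'k1': -0.03326240709615954, 'R': array([[ 0.01721722, -0.99982733, -0.00699134],
       [-0.9978153 , -0.01673567, -0.06391049],
       [ 0.06378245,  0.00807643, -0.99793115]]), 't': array([0.03434452, 0.56933993, 1.87773921])}
{'time_s': 0.1, 'qpos': array([-1.24457300e+00,  3.00438218e-01,  1.52153685e+00,  9.95555101e-07,
        1.32070567e+00, -6.65820491e-02]), 'qd': array([-0.0002203 , -0.00239878, -0.00127206,  0.0005892 , -0.00092841,
       -0.00027596]), 'effort': array([ 1.92450745e-03, -5.44371486e+01, -3.62369621e+01, -2.73683310e-05,
        3.03973866e-03,  1.57508106e-05]), 'tcp_pos': array([ 0.21045498, -0.50786749,  0.19715808]), 'orientation': array([ 9.80774789e-01,  1.95142298e-01, -6.99518845e-05, -5.39529375e-04]), 'force': array([-0.08748314, -0.30344998, -1.29282769]), 'wrist_torque': array([0.01028208, 0.02940283, 0.04108949]), 'gripper_width': 0.08503747806665361} 0.0187
```

View pics/side0.png

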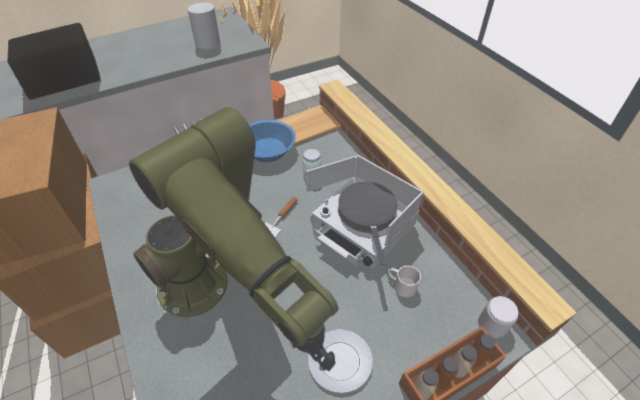

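View pics/top0.png

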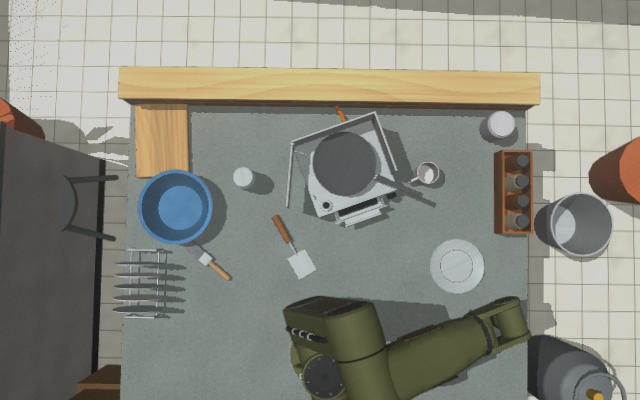

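Run:
```python
import cv2
a=cv2.imread('pics/top0.png')
cv2.imwrite('pics/topc.png',cv2.resize(a[40:240,180:440],None,fx=3,fy=3,interpolation=cv2.INTER_CUBIC))
a=cv2.imread('pics/side0.png')
cv2.imwrite('pics/sidec.png',cv2.resize(a[60:260,200:460],None,fx=3,fy=3,interpolation=cv2.INTER_CUBIC))
```

```text
(no output)
```

View pics/topc.png

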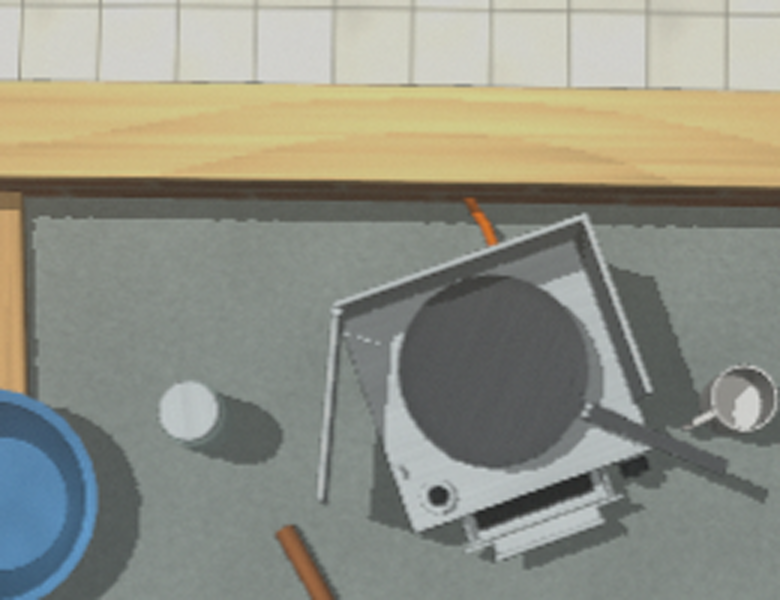

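View pics/sidec.png

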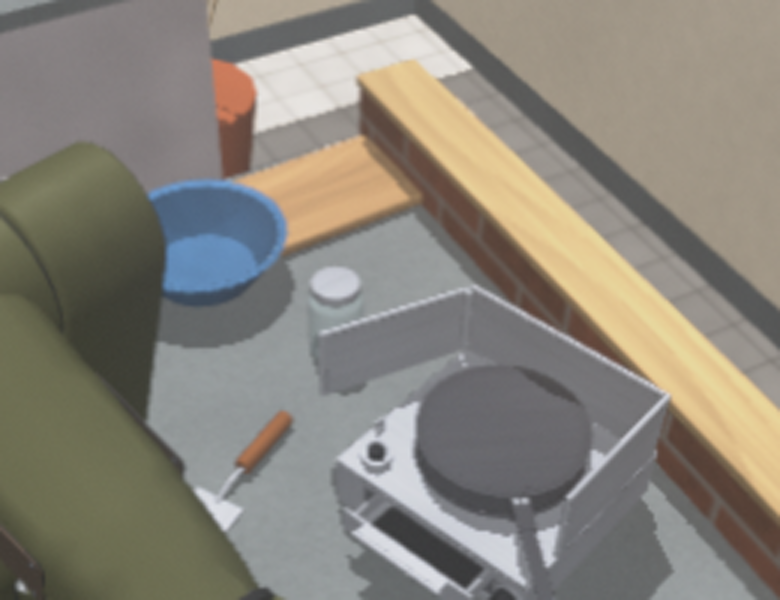

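The pictures show the stove turned by about 20°. In the top crop, the starter is at (438,495), the hinge top at (336,310), the flap's free end at (322,499) and the tray lip at about (497–605, 560–520). The side crop shows the same points. I'll fit the stove pose to these.

```bash
cat > h.py <<'E'
import numpy as np
from workcell import r,cams
def proj(n,X):
    c=cams.get_calibration(n); p=c['R']@np.array(X)+c['t']; s=p[:2]/p[2]
    f=200/np.tan(np.radians(c['vertical_fov']/2)); s=s*(1+c['k1']*(s@s))
    return np.array([c['cx'],c['cy']])+f*s
def ray(n,u,z):
    c=cams.get_calibration(n); f=200/np.tan(np.radians(c['vertical_fov']/2))
    d=(np.array(u)-[c['cx'],c['cy']])/f; s=d.copy()
    for _ in range(20): s=d/(1+c['k1']*(s@s))
    o=-c['R'].T@c['t']; v=c['R'].T@np.array([s[0],s[1],1]); return o+v*(z-o[2])/v[2]
def T(x): return np.array([180,40])+np.array(x)/3
def S(x): return np.array([200,60])+np.array(x)/3
E
python3 - <<'E'
from h import *
from scipy.optimize import least_squares
P=[('top',T((438,495)),(.032,.110,.117)),('top',T((336,310)),(.262,.150,.209)),('top',T((417,530)),(0,.150,.095)),
('side',S((376,452)),(.032,.110,.117)),('side',S((472,288)),(.262,.150,.209)),('side',S((337,462)),(0,.150,.095)),
('top',T((585,217)),(.264,-.148,.209)),('side',S((668,397)),(.264,-.148,.209))]
def W(p,q): c,s=np.cos(p[2]),np.sin(p[2]); return np.array([p[0]+c*q[0]-s*q[1],p[1]+s*q[0]+c*q[1],q[2]])
f=lambda p:np.concatenate([proj(n,W(p,q))-u for n,u,q in P])
s=least_squares(f,[.5,0,.3],loss='soft_l1'); p=s.x; print(p,np.degrees(p[2])); print(f(p).reshape(-1,2).round(1))
np.save('p.npy',p)
for k,q in dict(starter=(.032,.11,.117),hinge=(.262,.15,.2),fl=(0,.15,.095),fr=(0,-.15,.095),liphome=(-.026,0,.072),dial=(-.025,-.127,.06)).items(): print(k,W(p,q).round(4))
print('starter',ray('top',T((438,495)),.117),ray('side',S((376,452)),.117))
for n,u in (('top',T((322,499))),('side',S((320,334)))):
    e=ray(n,u,.209); h=W(p,(.262,.15,.209)); d=e-h; print('flap end',e,np.hypot(*d[:2]),'angle',np.degrees(np.arctan2(d[1],d[0])-p[2]-np.pi))
for u in ((497,560),(605,520)): 
    e=ray('top',T(u),.072); c,ss=np.cos(p[2]),np.sin(p[2]); d=e[:2]-p[:2]; print('lip',e,'stove',c*d[0]+ss*d[1],-ss*d[0]+c*d[1])
E
python3 - <<'E'
import cv2
a=cv2.imread('pics/top0.png')
cv2.imwrite('pics/tray.png',cv2.resize(a[170:240,290:420],None,fx=6,fy=6,interpolation=cv2.INTER_CUBIC))
E
```

```text
[ 0.54923844 -0.11574686  0.36685898] 21.01947121260007
[[ 0.6 -0. ]
 [ 0.2 -0.2]
 [ 0.   1. ]
 [ 0.6 -0.9]
 [-0.8 -0.3]
 [-0.  -0.8]
 [ 0.5  0.1]
 [ 0.  -0.4]]
starter [ 0.5397 -0.0016  0.117 ]
hinge [0.74   0.1182 0.2   ]
fl [0.4954 0.0243 0.095 ]
fr [ 0.603  -0.2558  0.095 ]
liphome [ 0.525  -0.1251  0.072 ]
dial [ 0.5715 -0.2433  0.06  ]
starter [0.53959501 0.00064914 0.117     ] [ 0.5355769  -0.00430562  0.117     ]
flap end [0.52829136 0.13024258 0.209     ] 0.21204999685340478 angle -24.26227942009524
flap end [0.52785289 0.13047825 0.209     ] 0.21250119829880973 angle -24.319031272721038
lip [ 0.46558432 -0.07152735  0.072     ] stove -0.06222677389307299 0.07128257721513437
lip [ 0.51539244 -0.19968768  0.072     ] stove -0.061702170801651565 -0.06621522355495166
```

View pics/tray.png

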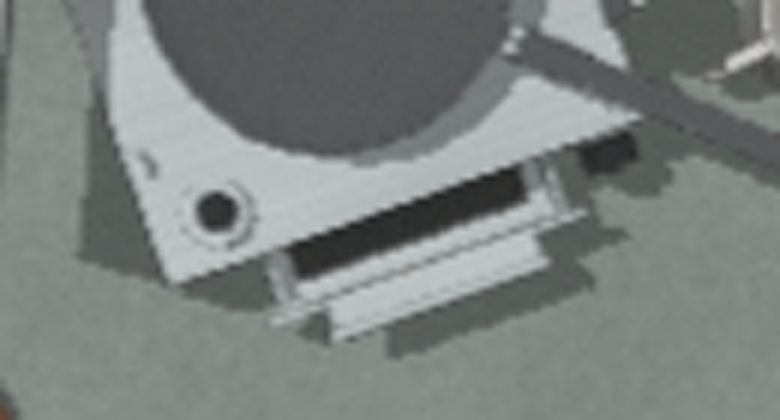

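The fit residual is under 1 px and the flap length comes out at 212 mm against 214. The tray is about 36 mm out and the flap about 0.42 rad open. The tool's x axis is already along stove x to within 1.5°. Next I'll go in front of the tray, closing the fingers on the way.

```bash
python3 -m inch '[1,24,36,0,0,0,0, 1,48,71,0,0,0,0, 1,72,106,0,0,0,0, 1,96,142,0,0,0,0, 1,120,177,0,0,0,0, 1,144,212,0,0,0,0, 1,168,248,0,0,0,0, 1,192,283,0,0,0,0, 1,216,319,0,0,0,0, 1,240,354,0,0,0,0]'
python3 -m inch '[1,0,0,-35,0,0,0, 1,0,0,-70,0,0,0, 1,0,0,-105,0,0,0, 1,0,0,-140,0,0,0, 1,0,0,-147,0,0,0, 1,0,0,-147,0,0,0]'
python3 - <<'E'
from h import *
import cv2
p=np.load('p.npy');c,s=np.cos(p[2]),np.sin(p[2])
t=r.sense()['tcp_pos'];d=t[:2]-p[:2];print(t,c*d[0]+s*d[1],-s*d[0]+c*d[1])
a=cams.grab_frame('top');cv2.imwrite('pics/top1.png',cv2.resize(a[90:290,180:440],None,fx=3,fy=3))
a=cams.grab_frame('side');cv2.imwrite('pics/side1.png',cv2.resize(a[60:260,200:460],None,fx=3,fy=3))
E
```

```text
time_s: 0.93
tcp_pos: [0.4449, -0.1612, 0.1976]
orientation: [0.981, 0.195, -0.0, -0.0]
force: [0.5, -0.3, 0.2]
gripper_width: -0.0002
time_s: 1.43
tcp_pos: [0.4432, -0.1627, 0.0492]
orientation: [0.981, 0.195, -0.002, -0.001]
force: [0.2, -0.6, 0.8]
gripper_width: 0.0002
[ 0.4432037  -0.16271603  0.04917102] -0.11582618778686193 -0.005810688549778731
```

View pics/top1.png

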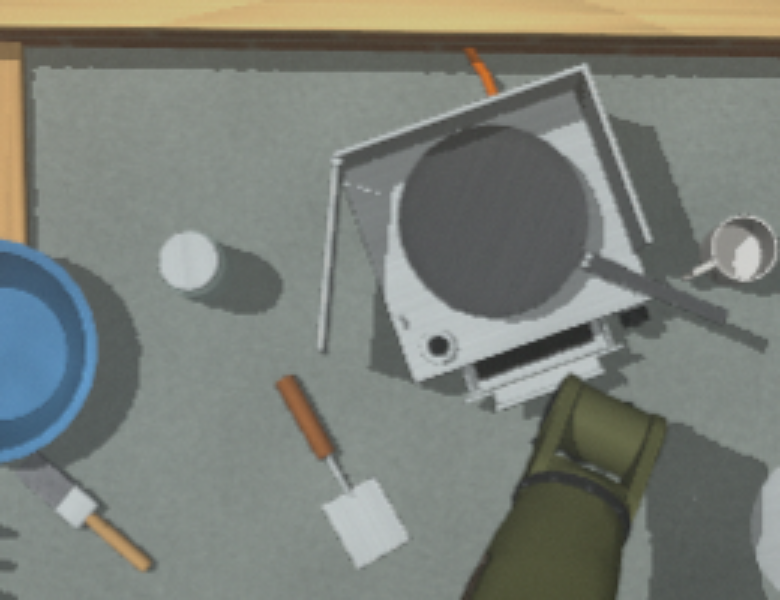

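View pics/side1.png

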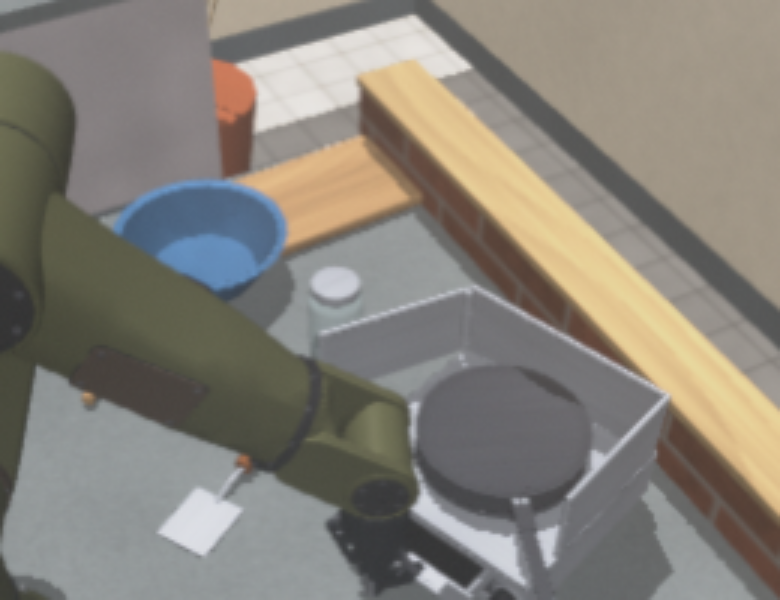

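```bash
python3 -m inch '[1,15,6,0,0,0,0, 1,30,12,0,0,0,0, 1,39,15,0,0,0,0, 1,45,17,0,0,0,0, 1,51,20,0,0,0,0, 1,56,22,0,0,0,0, 1,61,23,0,0,0,0, 1,65,25,0,0,0,0, 1,67,26,0,0,0,0, 1,69,27,0,0,0,0]'
```

```text
time_s: 2.37
tcp_pos: [0.5134, -0.1361, 0.0506]
orientation: [0.981, 0.195, -0.0, -0.0]
force: [0.2, 0.4, -0.3]
gripper_width: -0.0001
```

```bash
python3 -m inch '[1,1,0.4,0,0,0,0, 1,2,0.8,0,0,0,0, 1,3,1.2,0,0,0,0]'; python3 -m inch '[1,1,0.4,0,0,0,0, 1,2,0.8,0,0,0,0]';python3 -m inch '[1,1,0.4,0,0,0,0, 1,2,0.8,0,0,0,0]'
```

```text
time_s: 2.62
tcp_pos: [0.5163, -0.135, 0.0506]
orientation: [0.981, 0.195, -0.0, -0.0]
force: [0.6, -0.2, 0.7]
gripper_width: -0.0001
time_s: 2.78
tcp_pos: [0.5183, -0.1342, 0.0507]
orientation: [0.981, 0.195, -0.0, -0.0]
force: [0.5, 0.5, 0.2]
gripper_width: 0.0001
time_s: 2.95
tcp_pos: [0.5204, -0.1334, 0.0507]
orientation: [0.981, 0.195, -0.0, -0.0]
force: [-1.0, 0.2, -0.4]
gripper_width: -0.0002
```

Run:
```python
from h import *
import cv2
for n in ('top','side'):
    a=cams.grab_frame(n);cv2.imwrite(f'pics/{n}2.png',cv2.resize(a[170:270,300:430] if n=='side' else a[150:250,280:410],None,fx=6,fy=6,interpolation=cv2.INTER_CUBIC))
```

```text
(no output)
```

View pics/top2.png

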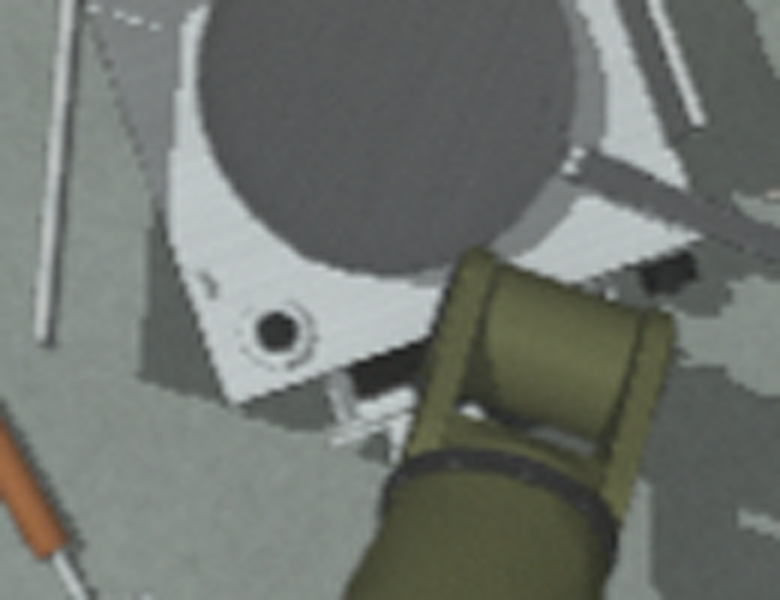

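View pics/side2.png

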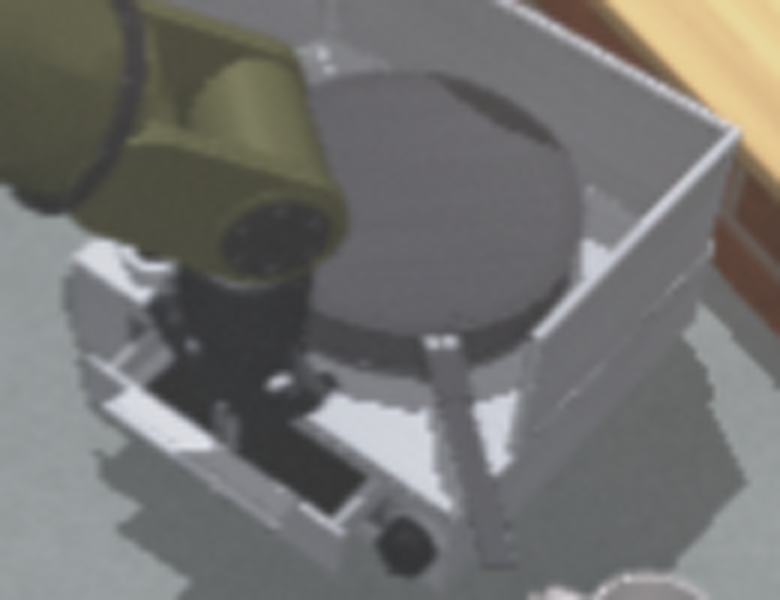

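Run:
```python
from h import *
import cv2
t=r.sense()['tcp_pos'];print(t)
p=np.load('p.npy')
def W(q): c,s=np.cos(p[2]),np.sin(p[2]); return np.array([p[0]+c*q[0]-s*q[1],p[1]+s*q[0]+c*q[1],q[2]])
a=cams.grab_frame('side')
b=cv2.resize(a[170:270,300:430],None,fx=6,fy=6,interpolation=cv2.INTER_CUBIC)
def m(X,col):
    u=(proj('side',X)-[300,170])*6; cv2.circle(b,tuple(int(v) for v in u),4,col,-1); print(u.round(0),col)
m(t,(0,0,255)); m(t+[0,0,.073],(0,255,255))
for y in(.065,-.065): m(W((-.062,y,.072)),(255,0,0)); m(W((-.026,y,.072)),(0,255,0))
m(W((0,.15,.095)),(255,0,255)); m(W((0,-.15,.095)),(255,0,255)); m(W((-.025,-.127,.06)),(255,255,0))
cv2.imwrite('pics/side3.png',b)
```

```text
[ 0.52042033 -0.1333729   0.05069835]
[230. 466.] (0, 0, 255)
[235. 393.] (0, 255, 255)
[111. 412.] (255, 0, 0)
[149. 376.] (0, 255, 0)
[278. 528.] (255, 0, 0)
[316. 490.] (0, 255, 0)
[ 74. 259.] (255, 0, 255)
[462. 518.] (255, 0, 255)
[399. 558.] (255, 255, 0)
```

View pics/side3.png

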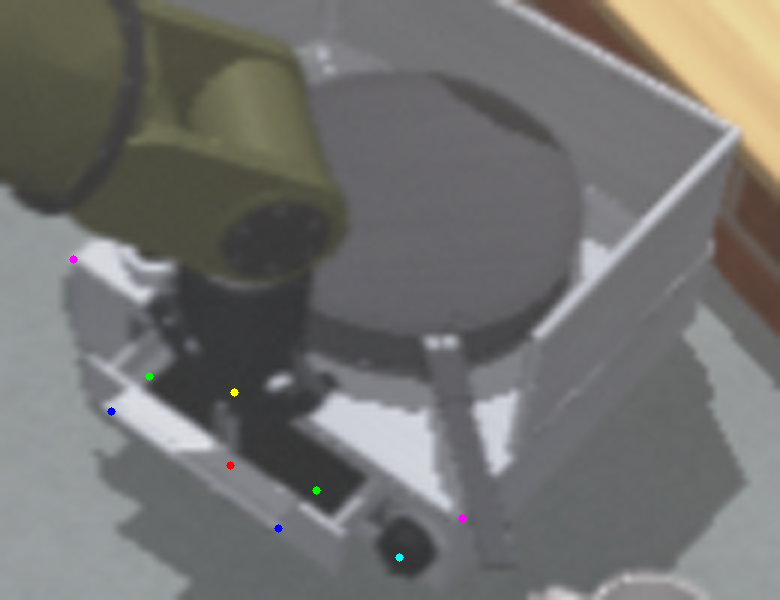

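Run:
```python
from h import *
import cv2
a=cams.grab_frame('side')
cv2.imwrite('pics/side4.png',cv2.resize(a[210:265,310:370],None,fx=11,fy=10.9,interpolation=cv2.INTER_NEAREST))
a=cams.grab_frame('side')
```

```text
(no output)
```

View pics/side4.png

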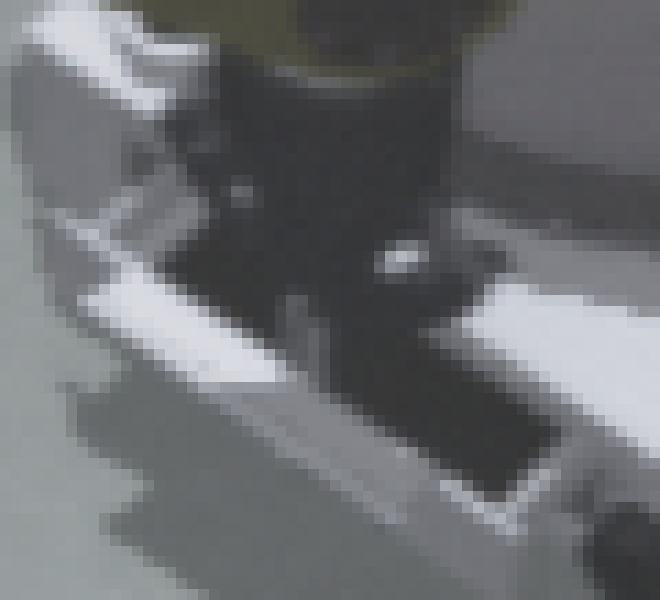

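The tray hasn't moved, and the finger seems to be behind the panel's top edge with no force reading. That conflicts with the reading of z = 0.05. I'll lift straight up and back off, then compare the projected TCP with the image.

```bash
python3 -m inch '[1,0,0,30,0,0,0, 1,0,0,60,0,0,0, 1,0,0,80,0,0,0, 1,-30,-12,100,0,0,0, 1,-60,-24,100,0,0,0, 1,-90,-36,100,0,0,0, 1,-110,-44,100,0,0,0, 1,-110,-44,100,0,0,0]'
python3 - <<'E'
from h import *
import cv2
t=r.sense()['tcp_pos'];print(t)
for n,x0,y0 in(('side',270,170),('top',280,150)):
    a=cams.grab_frame(n)
    b=cv2.resize(a[y0:y0+100,x0:x0+130],None,fx=6,fy=6,interpolation=cv2.INTER_CUBIC)
    for dz in(0,.0187,.073):
        u=(proj(n,t+[0,0,dz])-[x0,y0])*6; cv2.circle(b,tuple(int(v) for v in u),3,(0,0,255),-1); print(n,u)
    cv2.imwrite(f'pics/{n}5.png',b)
E
```

```text
time_s: 3.87
tcp_pos: [0.4077, -0.1783, 0.1509]
orientation: [0.981, 0.194, -0.0, 0.0]
force: [-0.8, 0.8, 0.1]
gripper_width: 0.0
[ 0.40766624 -0.17832096  0.15091894]
side [280.90813589 496.0802159 ]
side [280.89227331 476.42259359]
side [280.84496391 416.92952912]
top [587.95840864 563.88380796]
top [591.86001266 564.70819211]
top [603.68001733 567.20555189]
```

View pics/side5.png

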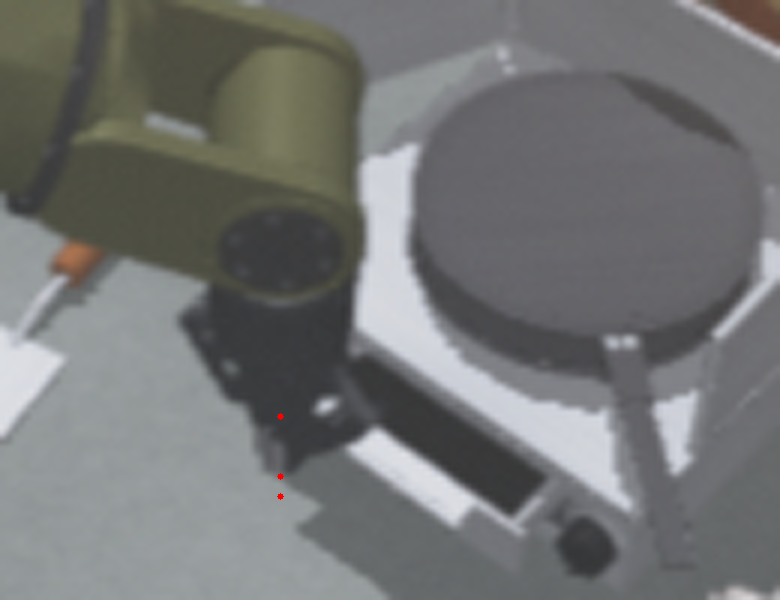

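View pics/top5.png

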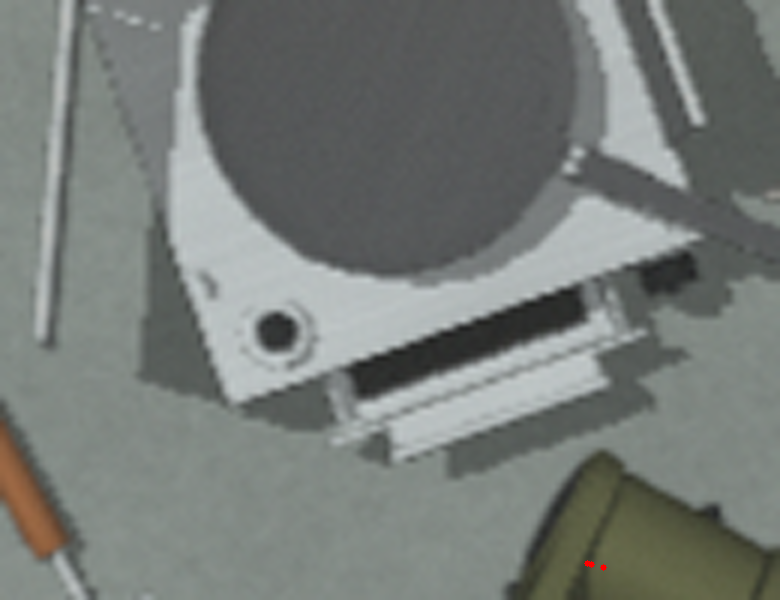

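Run:
```python
from h import *
import cv2
t=np.array([.2105,-.5079,.1972])
a=cv2.imread('pics/side0.png');x0,y0=265,300
b=cv2.resize(a[y0:y0+100,x0:x0+130],None,fx=6,fy=6,interpolation=cv2.INTER_CUBIC)
for dz in(0,.0187,.073):
    u=(proj('side',t+[0,0,dz])-[x0,y0])*6; cv2.circle(b,tuple(int(v) for v in u),3,(0,0,255),-1); print(u)
ang=np.radians(-67.5);d=np.array([np.cos(ang),np.sin(ang),0])*.0425
for s in(1,-1):
    u=(proj('side',t+s*d+[0,0,.013])-[x0,y0])*6; cv2.circle(b,tuple(int(v) for v in u),3,(0,255,0),-1); print(u)
cv2.imwrite('pics/side6.png',b)
a=cams.grab_frame('side')
cv2.imwrite('pics/side7.png',cv2.resize(a[215:260,290:345],None,fx=12,fy=12,interpolation=cv2.INTER_CUBIC))
```

```text
[264.84595241 373.16223021]
[264.1988576  357.30388229]
[262.2190626  308.68873979]
[340.03939061 424.20030544]
[191.10634495 301.87114621]
```

View pics/side6.png

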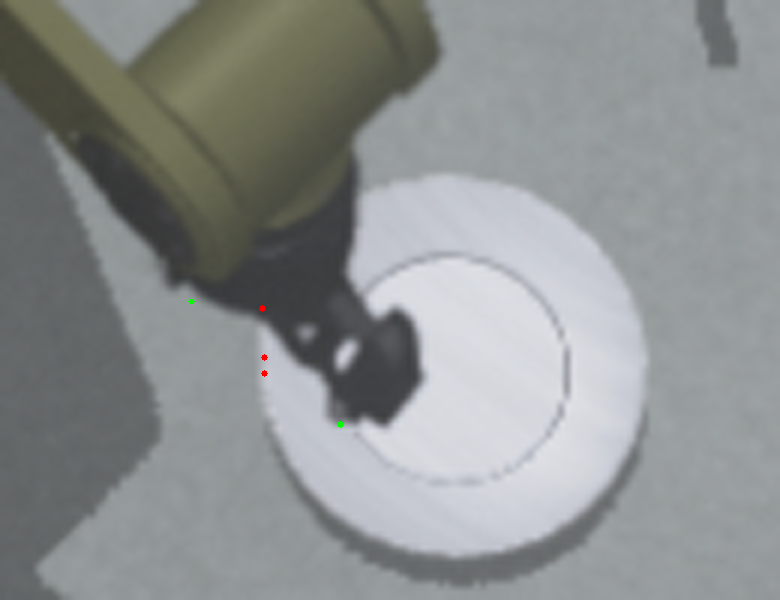

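View pics/side7.png

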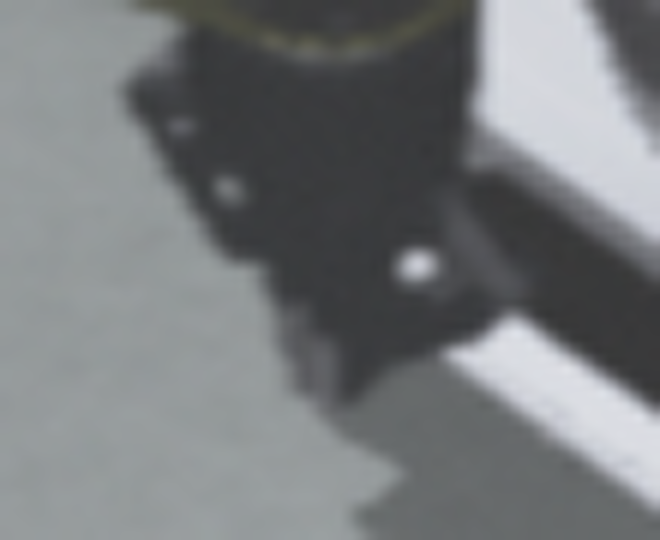

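The picture disagrees with the reading. The shut fingertips appear about 24 mm above the projected TCP, which explains how they slid over the lip without contact. I'll go lower, to a TCP z of 0.03, which is safe under either reading.

```bash
python3 -m inch '[1,0,0,-35,0,0,0, 1,0,0,-70,0,0,0, 1,0,0,-95,0,0,0, 1,0,0,-112,0,0,0, 1,0,0,-121,0,0,0, 1,0,0,-121,0,0,0]'
python3 -m inch '[1,20,8,0,0,0,0, 1,40,15,0,0,0,0, 1,55,21,0,0,0,0, 1,62,24,0,0,0,0, 1,67,26,0,0,0,0, 1,72,28,0,0,0,0, 1,77,30,0,0,0,0, 1,82,32,0,0,0,0, 1,87,34,0,0,0,0, 1,90,35,0,0,0,0]'
python3 - <<'E'
from h import *
import cv2
p=np.load('p.npy');c,s=np.cos(p[2]),np.sin(p[2])
t=r.sense()['tcp_pos'];d=t[:2]-p[:2];print(t,c*d[0]+s*d[1],-s*d[0]+c*d[1])
for n,x0,y0 in(('side',290,170),('top',280,150)):
    a=cams.grab_frame(n)
    b=cv2.resize(a[y0:y0+100,x0:x0+130],None,fx=4,fy=4,interpolation=cv2.INTER_CUBIC)
    cv2.imwrite(f'pics/{n}8.png',b)
E
```

```text
time_s: 4.52
tcp_pos: [0.4101, -0.1767, 0.0281]
orientation: [0.981, 0.196, -0.001, -0.001]
force: [0.2, 0.3, -0.2]
gripper_width: -0.0
time_s: 5.35
tcp_pos: [0.5007, -0.1424, 0.0298]
orientation: [0.981, 0.195, 0.0, 0.0]
force: [-3.5, -1.4, 2.5]
gripper_width: 0.0002
[ 0.5006978  -0.14239631  0.02980817] -0.05486945099191817 -0.007465354100905534
```

View pics/side8.png

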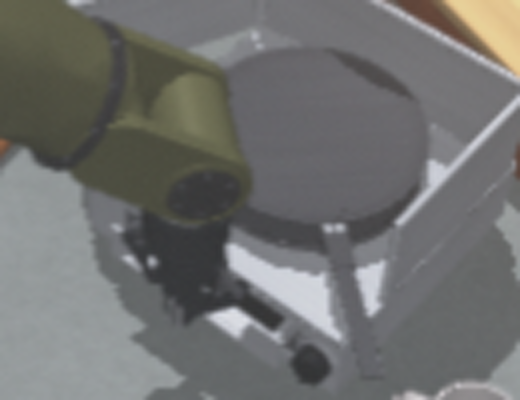

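View pics/top8.png

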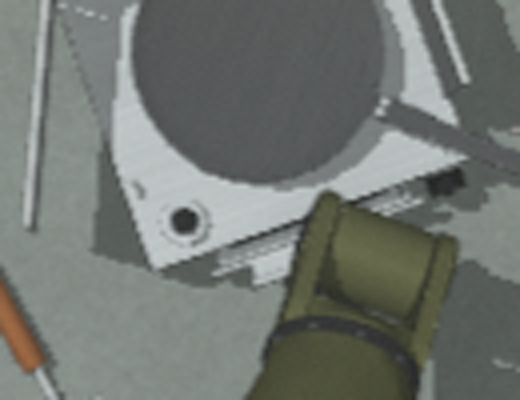

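Contact is made at about 3.8 N and the tray is moving in. I'll continue towards the stop.

```bash
python3 -m inch '[1,3,1.1,0,0,0,0, 1,6,2.3,0,0,0,0, 1,8,3.1,0,0,0,0, 1,10,3.8,0,0,0,0]'; python3 -m inch '[1,1.5,0.6,0,0,0,0, 1,3,1.1,0,0,0,0]'; python3 -m inch '[1,1,0.4,0,0,0,0, 1,2,0.8,0,0,0,0]'
```

```text
time_s: 5.78
tcp_pos: [0.5104, -0.1386, 0.0296]
orientation: [0.981, 0.195, -0.0, -0.0]
force: [-3.7, -2.6, 0.2]
gripper_width: 0.0001
time_s: 5.95
tcp_pos: [0.5134, -0.1374, 0.0296]
orientation: [0.981, 0.195, -0.0, -0.0]
force: [-2.9, -1.3, 0.3]
gripper_width: -0.0004
time_s: 6.12
tcp_pos: [0.5153, -0.1367, 0.0296]
orientation: [0.981, 0.195, -0.0, -0.0]
force: [-2.5, -1.3, -0.6]
gripper_width: -0.0002
```

```bash
python3 -m inch '[1,1,0.4,0,0,0,0, 1,2,0.8,0,0,0,0]';  python3 -m inch '[1,1,0.4,0,0,0,0, 1,2,0.8,0,0,0,0]';python3 - <<'E'
from h import *
import cv2
a=cams.grab_frame('top');cv2.imwrite('pics/top9.png',cv2.resize(a[190:235,310:410],None,fx=7,fy=7,interpolation=cv2.INTER_CUBIC))
E
```

```text
time_s: 6.28
tcp_pos: [0.5173, -0.1359, 0.0296]
orientation: [0.981, 0.195, -0.0, 0.0]
force: [-3.2, -1.6, -0.1]
gripper_width: 0.0
time_s: 6.45
tcp_pos: [0.5182, -0.1355, 0.0295]
orientation: [0.981, 0.195, -0.002, -0.0]
force: [-18.3, -9.0, 8.1]
gripper_width: -0.0
```

View pics/top9.png

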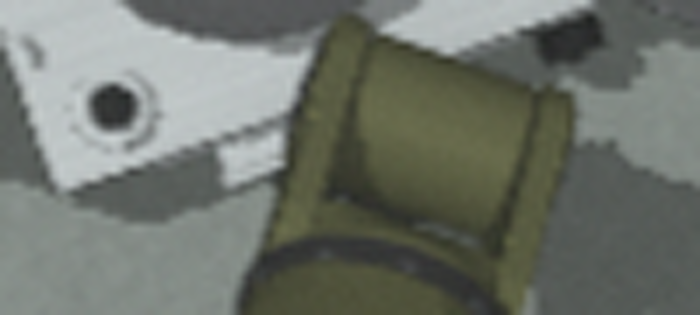

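The tray hit its stop at about 20 N with TCP at stove x -36 mm, against -37 predicted for home. Next I'll back off, rise and move to the outside of the flap.

```bash
python3 -m inch '[1,-19,-7,0,0,0,0, 1,-38,-15,0,0,0,0, 1,-56,-22,20,0,0,0, 1,-56,-22,55,0,0,0, 1,-56,-22,95,0,0,0, 1,-56,-22,135,0,0,0, 1,-56,-22,175,0,0,0, 1,-56,-22,210,0,0,0, 1,-56,-22,230,0,0,0]'
python3 -m inch '[1,10,38,0,0,0,0, 1,20,76,0,0,0,0, 1,30,114,0,0,0,0, 1,40,152,0,0,0,0, 1,50,190,0,0,0,0, 1,60,228,0,0,0,0, 1,70,266,0,0,0,0, 1,80,304,0,0,0,0, 1,92,346,0,0,0,0, 1,92,346,0,0,0,0]'
python3 - <<'E'
from h import *
import cv2
t=r.sense()['tcp_pos']
for n,x0,y0 in(('side',230,90),('top',240,100)):
    a=cams.grab_frame(n)
    b=cv2.resize(a[y0:y0+130,x0:x0+180],None,fx=4,fy=4,interpolation=cv2.INTER_CUBIC)
    for dz in(0,.073):
        u=(proj(n,t+[0,0,dz])-[x0,y0])*4; cv2.circle(b,tuple(int(v) for v in u),2,(0,0,255),-1)
    cv2.imwrite(f'pics/{n}10.png',b)
print(ray('top',(242.7,176.7),.125))
E
```

```text
time_s: 7.25
tcp_pos: [0.4642, -0.1571, 0.2643]
orientation: [0.981, 0.195, 0.003, 0.001]
force: [-0.5, 0.3, -0.8]
gripper_width: 0.0
time_s: 8.08
tcp_pos: [0.5557, 0.1948, 0.259]
orientation: [0.98, 0.197, 0.0, -0.001]
force: [-1.3, -0.9, -0.5]
gripper_width: 0.0002
[0.63336029 0.2936098  0.125     ]
```

View pics/side10.png

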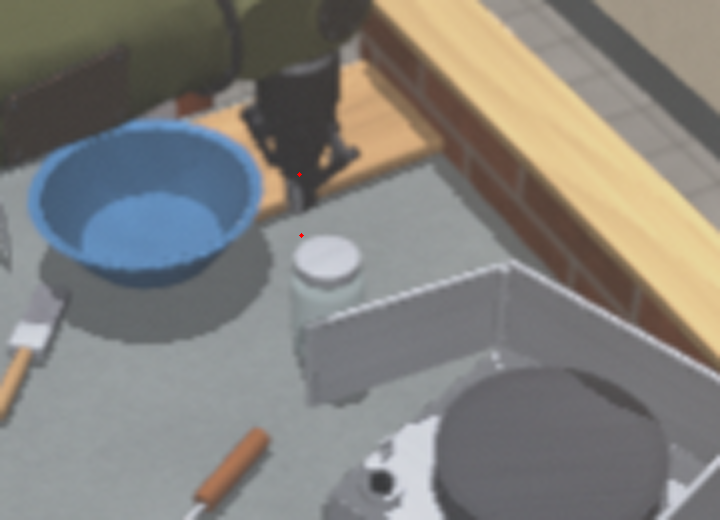

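View pics/top10.png

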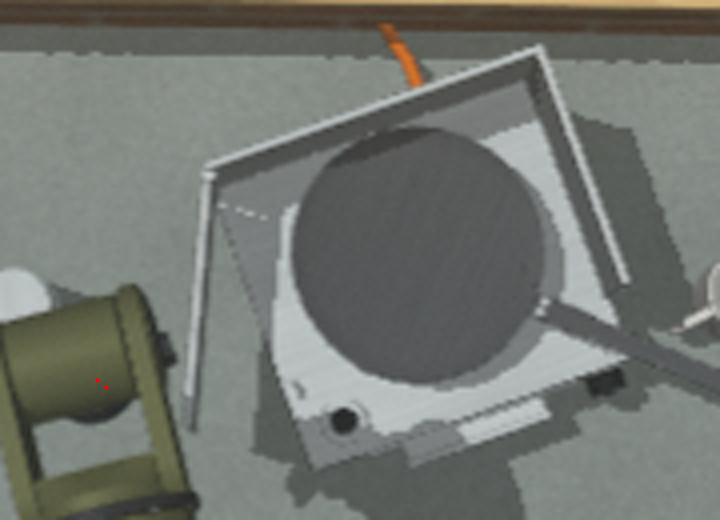

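The tray now looks home, with its lip tight to the front in the top picture. The fingertips really are about 25–30 mm above the reported TCP, and I'll allow for that. Next I'll descend outside the flap and push in -y.

```bash
python3 -m inch '[1,0,0,-35,0,0,0, 1,0,0,-70,0,0,0, 1,0,0,-95,0,0,0, 1,0,0,-111,0,0,0, 1,0,0,-111,0,0,0]'
python3 -m inch '[1,0,-15,0,0,0,0, 1,0,-30,0,0,0,0, 1,0,-38,0,0,0,0, 1,0,-46,0,0,0,0, 1,0,-54,0,0,0,0, 1,0,-62,0,0,0,0, 1,0,-70,0,0,0,0, 1,0,-78,0,0,0,0, 1,0,-86,0,0,0,0, 1,0,-93,0,0,0,0]'
python3 - <<'E'
from h import *
import cv2
for n,x0,y0 in(('side',230,90),('top',240,100)):
    a=cams.grab_frame(n)
    cv2.imwrite(f'pics/{n}11.png',cv2.resize(a[y0:y0+130,x0:x0+180],None,fx=4,fy=4,interpolation=cv2.INTER_CUBIC))
E
```

```text
time_s: 8.6
tcp_pos: [0.5539, 0.1874, 0.1455]
orientation: [0.981, 0.195, -0.003, 0.0]
force: [-0.3, -0.3, -0.7]
gripper_width: -0.0
time_s: 9.43
tcp_pos: [0.5553, 0.0951, 0.1486]
orientation: [0.981, 0.195, -0.0, -0.0]
force: [-0.0, 0.9, 0.4]
gripper_width: -0.0
```

View pics/side11.png

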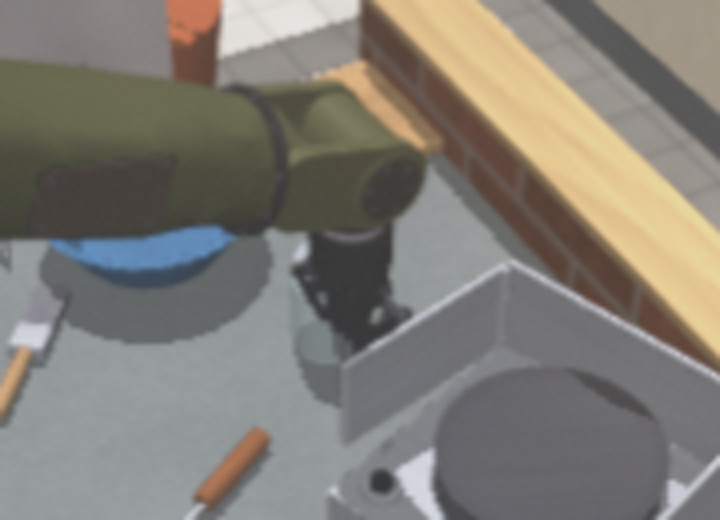

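View pics/top11.png

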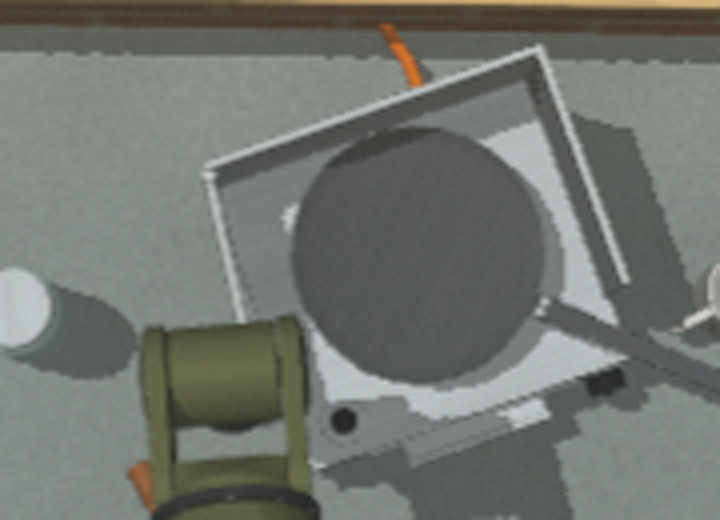

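The flap is swinging in at about 0.9 N. I'll continue to the stop.

```bash
python3 -m inch '[1,0,-5,0,0,0,0, 1,0,-10,0,0,0,0, 1,0,-15,0,0,0,0, 1,0,-20,0,0,0,0, 1,0,-23,0,0,0,0]'; python3 -m inch '[1,0,-2,0,0,0,0, 1,0,-4,0,0,0,0]'; python3 -m inch '[1,0,-1.5,0,0,0,0, 1,0,-3,0,0,0,0]'
```

```text
time_s: 9.95
tcp_pos: [0.5553, 0.0723, 0.1487]
orientation: [0.981, 0.195, -0.0, 0.0]
force: [0.7, 1.1, 0.4]
gripper_width: 0.0002
time_s: 10.12
tcp_pos: [0.5554, 0.0703, 0.1487]
orientation: [0.981, 0.195, 0.001, -0.001]
force: [2.1, 24.5, -1.7]
gripper_width: -0.0002
time_s: 10.28
tcp_pos: [0.5555, 0.07, 0.1488]
orientation: [0.981, 0.196, 0.001, -0.003]
force: [2.6, 41.2, -1.1]
gripper_width: 0.0002
```

Stop reached, with the force rising sharply to 41 N and no further motion. I'll back off, rise and check.

```bash
python3 -m inch '[1,0,15,0,0,0,0, 1,0,40,0,0,0,0, 1,0,55,10,0,0,0, 1,0,55,50,0,0,0, 1,0,55,90,0,0,0, 1,0,90,110,0,0,0, 1,-30,120,110,0,0,0, 1,-60,140,110,0,0,0, 1,-60,140,110,0,0,0]'
python3 - <<'E'
from h import *
import cv2
p=np.load('p.npy')
def W(q): c,s=np.cos(p[2]),np.sin(p[2]); return np.array([p[0]+c*q[0]-s*q[1],p[1]+s*q[0]+c*q[1],q[2]])
for n,x0,y0 in(('side',280,130),('top',280,100)):
    a=cams.grab_frame(n)
    b=cv2.resize(a[y0:y0+130,x0:x0+130],None,fx=5,fy=5,interpolation=cv2.INTER_CUBIC)
    for q in((.048,.15,.209),(-.026,.065,.072),(-.026,-.065,.072)):
        u=(proj(n,W(q))-[x0,y0])*5; print(n,q,u.round()); cv2.circle(b,tuple(int(v) for v in u),2,(0,0,255),-1)
    cv2.imwrite(f'pics/{n}12.png',b)
E
```

```text
time_s: 11.03
tcp_pos: [0.4919, 0.2089, 0.2593]
orientation: [0.98, 0.197, 0.0, -0.0]
force: [1.0, 0.1, -0.4]
gripper_width: -0.0001
side (0.048, 0.15, 0.209) [204. 276.]
side (-0.026, 0.065, 0.072) [224. 514.]
side (-0.026, -0.065, 0.072) [363. 609.]
top (0.048, 0.15, 0.209) [171. 516.]
top (-0.026, 0.065, 0.072) [319. 583.]
top (-0.026, -0.065, 0.072) [489. 520.]
```

View pics/side12.png

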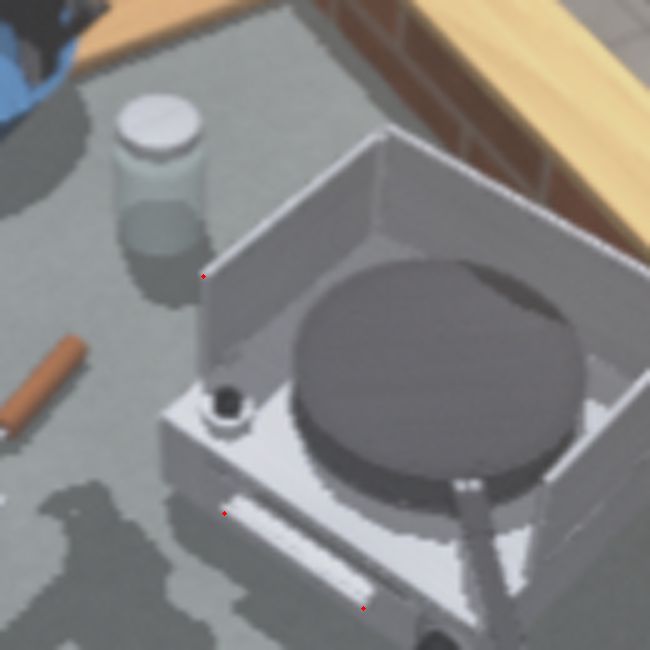

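View pics/top12.png

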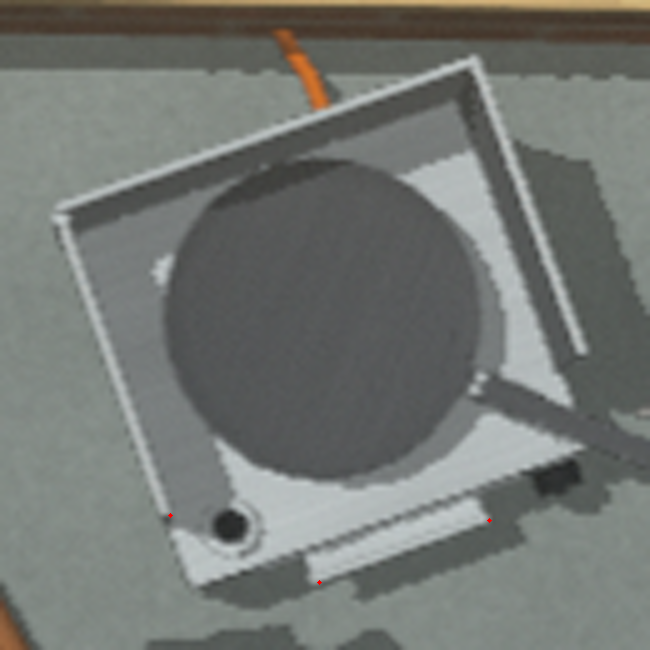

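Both are home: the flap end and the lip ends match their predicted shut positions within about 1 px. At the starter the gripper body would be close to the flap. So I'll turn the jaws 90° to put the narrow side towards the flap, then lean the tool about 12° away from it.

```bash
python3 -c "
from workcell import r;print(r.sense()['qpos'].round(2))"
python3 -m inch '[1,0,0,0,0,0,7, 1,0,0,0,0,0,14, 1,0,0,0,0,0,21, 1,0,0,0,0,0,28, 1,0,0,0,0,0,35, 1,0,0,0,0,0,42, 1,0,0,0,0,0,49, 1,0,0,0,0,0,56, 1,0,0,0,0,0,63, 1,0,0,0,0,0,70]'
python3 -m inch '[1,0,0,0,0,0,7, 1,0,0,0,0,0,14, 1,0,0,0,0,0,18.5, 1,0,0,0,0,0,18.5]'
python3 -m inch '[1,0,0,0,5.6,2.1,0, 1,0,0,0,11.2,4.3,0, 1,0,0,0,11.2,4.3,0]'
python3 -c "
from workcell import r
from scipy.spatial.transform import Rotation as R
s=r.sense();print(s['qpos'].round(2),s['tcp_pos']);print(R.from_quat(s['orientation']).as_matrix().round(3))"
```

```text
[ 0.33  0.23  1.47 -0.    1.44  1.5 ]
time_s: 11.97
tcp_pos: [0.4962, 0.2049, 0.2584]
orientation: [0.69, 0.724, -0.0, 0.0]
force: [-0.8, -0.0, 0.7]
gripper_width: -0.0001
time_s: 12.3
tcp_pos: [0.4961, 0.205, 0.2584]
orientation: [0.565, 0.825, -0.0, -0.0]
force: [0.3, -0.1, 0.7]
gripper_width: 0.0001
time_s: 12.55
tcp_pos: [0.4963, 0.2039, 0.2581]
orientation: [0.566, 0.818, 0.06, -0.089]
force: [0.1, -0.2, -0.9]
gripper_width: 0.0001
[ 0.21  0.24  1.47  0.21  1.47 -0.18] [0.49633513 0.20392604 0.25805323]
[[-0.344  0.936 -0.077]
 [ 0.914  0.353  0.199]
 [ 0.213 -0.001 -0.977]]
```

```bash
python3 -m inch '[1,8,-38,0,0,0,0, 1,16,-76,0,0,0,0, 1,24,-114,0,0,0,0, 1,32,-152,0,0,0,0, 1,38,-185,0,0,0,0, 1,39.5,-197.5,0,0,0,0, 1,39.5,-197.5,0,0,0,0]'
python3 -m inch '[1,0,0,-30,0,0,0, 1,0,0,-60,0,0,0, 1,0,0,-90,0,0,0, 1,0,0,-110,0,0,0, 1,0,0,-120,0,0,0, 1,0,0,-125,0,0,0, 1,0,0,-125,0,0,0]'
python3 - <<'E'
from h import *
import cv2
t=r.sense()['tcp_pos']; print(t,r.sense()['force'])
for n,x0,y0 in(('side',280,150),('top',270,130)):
    a=cams.grab_frame(n)
    b=cv2.resize(a[y0:y0+90,x0:x0+110],None,fx=7,fy=6.6667*1.05,interpolation=cv2.INTER_CUBIC)
    for X in (t,[.5385,-.001,.117]):
        u=(proj(n,X)-[x0,y0])*7; cv2.circle(b,tuple(int(v) for v in u),3,(0,0,255),-1); print(n,u)
    cv2.imwrite(f'pics/{n}13.png',b)
E
```

```text
time_s: 13.13
tcp_pos: [0.5353, 0.0055, 0.2582]
orientation: [0.566, 0.818, 0.058, -0.086]
force: [-0.2, 0.7, 0.8]
gripper_width: 0.0002
time_s: 13.72
tcp_pos: [0.5348, 0.0089, 0.1336]
orientation: [0.563, 0.82, 0.059, -0.086]
force: [-0.0, -0.5, 0.4]
gripper_width: 0.0
[0.53482074 0.00893284 0.13356465] [-0.01303623 -0.47631509  0.42199752]
side [304.60039072 388.11398889]
side [319.1684332  418.58279359]
top [375.65153381 532.65341053]
top [395.26856112 527.24582233]
```

View pics/side13.png

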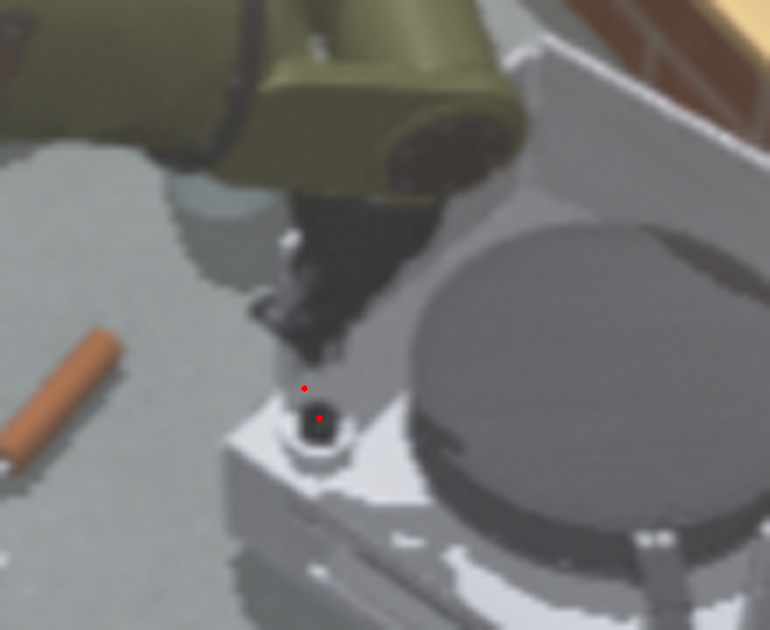

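View pics/top13.png

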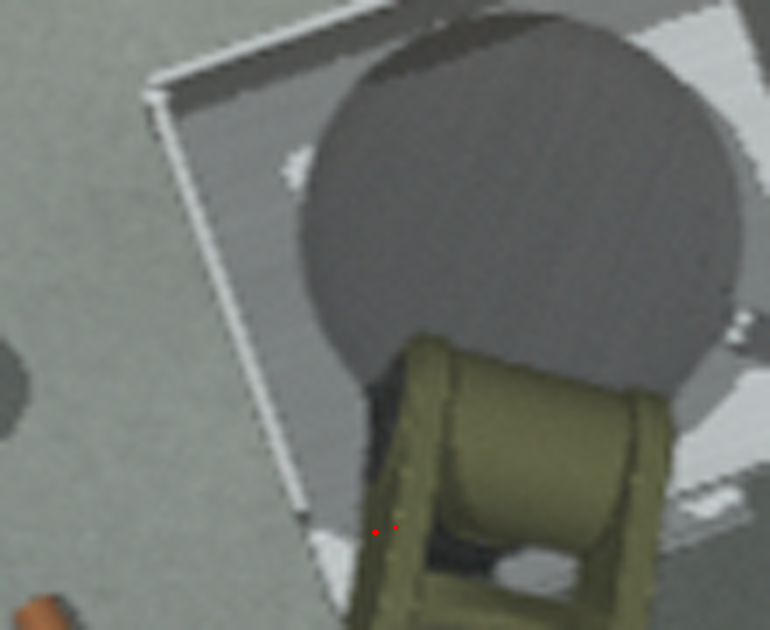

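The side picture shows the tip directly above the button (tip column 318, button 319), clear of the flap and the tawa. I'll descend carefully by force.

```bash
python3 -m inch '[1,0.5,-2,-8,0,0,0, 1,0.5,-2,-16,0,0,0, 1,0.5,-2,-22,0,0,0, 1,0.5,-2,-28,0,0,0, 1,0.5,-2,-31,0,0,0, 1,0.5,-2,-31,0,0,0]'; python3 -m inch '[1,0,0,-2,0,0,0, 1,0,0,-4,0,0,0]'; python3 -m inch '[1,0,0,-2,0,0,0, 1,0,0,-3,0,0,0]'
python3 - <<'E'
from h import *
import cv2
a=cams.grab_frame('side');cv2.imwrite('pics/side14.png',cv2.resize(a[180:230,290:360],None,fx=10,fy=10,interpolation=cv2.INTER_CUBIC))
E
```

```text
time_s: 14.32
tcp_pos: [0.5349, 0.0064, 0.1018]
orientation: [0.563, 0.82, 0.059, -0.087]
force: [-0.2, 0.3, 0.2]
gripper_width: 0.0001
time_s: 14.48
tcp_pos: [0.5355, 0.0064, 0.0988]
orientation: [0.563, 0.82, 0.059, -0.086]
force: [0.5, -0.3, -0.4]
gripper_width: -0.0001
time_s: 14.65
tcp_pos: [0.5353, 0.0064, 0.0955]
orientation: [0.563, 0.82, 0.059, -0.086]
force: [0.8, -0.7, 0.2]
gripper_width: 0.0004
```

View pics/side14.png

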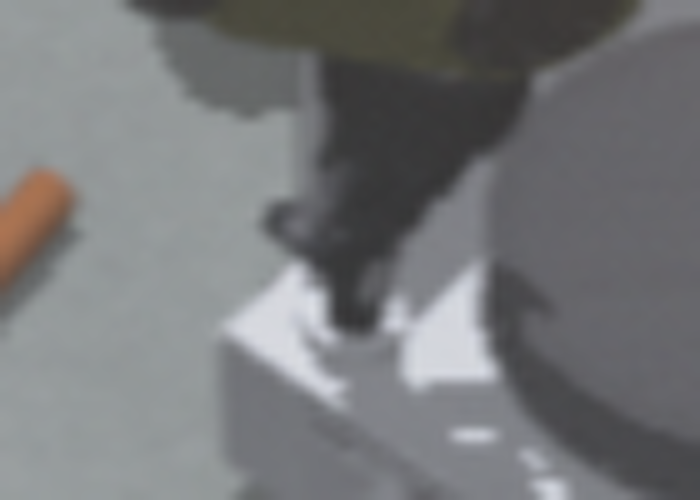

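```bash
python3 -m inch '[1,0,0,-1,0,0,0, 1,0,0,-2,0,0,0]'; python3 -m inch '[1,0,0,-1,0,0,0, 1,0,0,-2,0,0,0]'; python3 -m inch '[1,0,0,-1,0,0,0, 1,0,0,-2,0,0,0]'
```

```text
time_s: 14.87
tcp_pos: [0.5354, 0.0064, 0.0937]
orientation: [0.563, 0.82, 0.059, -0.086]
force: [0.5, -0.5, 0.1]
gripper_width: -0.0004
time_s: 15.03
tcp_pos: [0.5353, 0.0064, 0.0916]
orientation: [0.563, 0.82, 0.059, -0.086]
force: [-0.2, -0.1, 0.4]
gripper_width: 0.0002
time_s: 15.2
tcp_pos: [0.5353, 0.0064, 0.0896]
orientation: [0.563, 0.82, 0.059, -0.086]
force: [0.2, 0.3, 0.5]
gripper_width: 0.0002
```

```bash
python3 -m inch '[1,0,0,-1,0,0,0, 1,0,0,-2,0,0,0]'; python3 -m inch '[1,0,0,-1,0,0,0, 1,0,0,-2,0,0,0]'; python3 -c "
from workcell import cams
import cv2
a=cams.grab_frame('side');cv2.imwrite('pics/side15.png',cv2.resize(a[180:230,290:360],None,fx=10,fy=10,interpolation=cv2.INTER_CUBIC))"
```

```text
time_s: 15.37
tcp_pos: [0.5353, 0.0064, 0.0876]
orientation: [0.563, 0.82, 0.059, -0.086]
force: [-0.1, 0.1, -0.8]
gripper_width: 0.0001
time_s: 15.53
tcp_pos: [0.5353, 0.0064, 0.0856]
orientation: [0.563, 0.82, 0.059, -0.086]
force: [0.3, -0.1, 2.0]
gripper_width: -0.0002
```

View pics/side15.png

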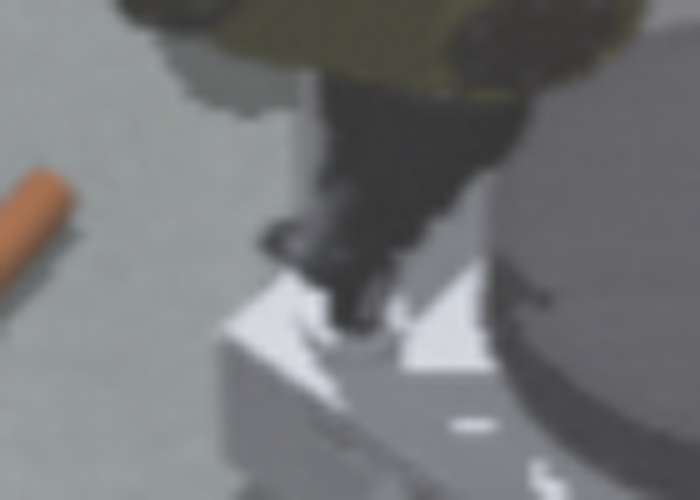

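```bash
python3 -m inch '[1,0,0,-1,0,0,0, 1,0,0,-2,0,0,0]'; python3 -m inch '[1,0,0,-1,0,0,0, 1,0,0,-2,0,0,0]'
```

```text
time_s: 15.75
tcp_pos: [0.5354, 0.0064, 0.0838]
orientation: [0.563, 0.82, 0.059, -0.086]
force: [0.1, 0.8, 3.1]
gripper_width: -0.0002
time_s: 15.92
tcp_pos: [0.5354, 0.0064, 0.0818]
orientation: [0.563, 0.82, 0.059, -0.086]
force: [-0.6, -0.6, 2.4]
gripper_width: -0.0003
```

Spring-like force, so this is the button. I'll go further down to the stop.

```bash
python3 -m inch '[1,0,0,-1,0,0,0, 1,0,0,-2,0,0,0, 1,0,0,-2,0,0,0]'; python3 -m inch '[1,0,0,-1,0,0,0, 1,0,0,-2,0,0,0, 1,0,0,-2,0,0,0]'
```

```text
time_s: 16.17
tcp_pos: [0.5354, 0.0064, 0.0797]
orientation: [0.563, 0.82, 0.059, -0.086]
force: [-1.2, -0.1, 5.0]
gripper_width: 0.0003
time_s: 16.42
tcp_pos: [0.5356, 0.0064, 0.079]
orientation: [0.563, 0.82, 0.06, -0.086]
force: [-6.3, -1.0, 18.3]
gripper_width: 0.0001
```

The button is at its stop: the travel was about 6 mm, then the force jumped to 18 N. I'll hold it for over 3 s.

```bash
for i in 1 2 3 4; do python3 -m inch '[1,0,0,0,0,0,0, 1,0,0,0,0,0,0, 1,0,0,0,0,0,0, 1,0,0,0,0,0,0, 1,0,0,0,0,0,0, 1,0,0,0,0,0,0, 1,0,0,0,0,0,0, 1,0,0,0,0,0,0, 1,0,0,0,0,0,0, 1,0,0,0,0,0,0]' | grep -E 'time|force|tcp'; done
python3 -c "
from workcell import cams
import cv2
for n in('side','top'): cv2.imwrite(f'pics/{n}16.png',cams.grab_frame(n))"
```

```text
time_s: 17.25
tcp_pos: [0.5357, 0.0064, 0.0791]
force: [-5.9, 0.2, 18.7]
time_s: 18.08
tcp_pos: [0.5356, 0.0064, 0.0791]
force: [-6.4, -0.5, 18.9]
time_s: 18.92
tcp_pos: [0.5357, 0.0064, 0.0791]
force: [-6.2, -0.0, 17.5]
time_s: 19.75
tcp_pos: [0.5357, 0.0064, 0.0791]
force: [-5.9, 0.1, 17.7]
```

View pics/side16.png

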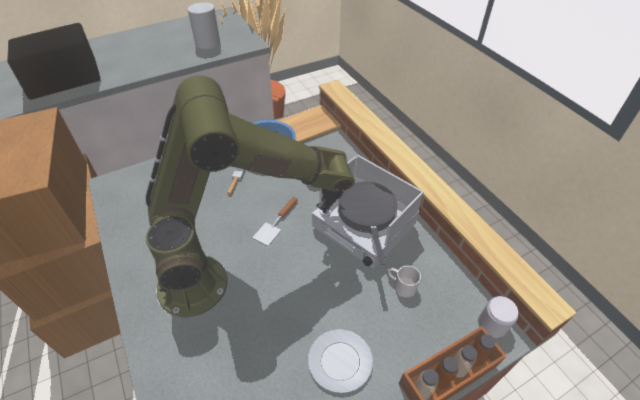

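Held for 3.4 s at about 18 N. Now I'll release straight up and retreat.

```bash
python3 -m inch '[1,0,0,10,0,0,0, 1,0,0,30,0,0,0, 1,0,0,60,0,0,0, 1,0,0,95,0,0,0, 1,0,0,130,0,0,0, 1,0,0,165,0,0,0, 1,-35,-5,180,0,0,0, 1,-70,-10,180,0,0,0, 1,-105,-15,180,0,0,0, 1,-130,-20,180,0,0,0]'
python3 -m inch '[1,-10,0,0,0,0,0, 1,-40,0,0,0,0,0, 1,-40,0,0,0,0,0, 1,-40,0,0,0,0,0]'
python3 - <<'E'
from workcell import cams
import cv2
a=cams.grab_frame('side');cv2.imwrite('pics/side17.png',cv2.resize(a[130:270,270:430],None,fx=4,fy=4,interpolation=cv2.INTER_CUBIC))
a=cams.grab_frame('top');cv2.imwrite('pics/top17.png',cv2.resize(a[90:290,180:450],None,fx=2.9,fy=2.9,interpolation=cv2.INTER_CUBIC))
E
```

```text
time_s: 20.68
tcp_pos: [0.403, -0.0136, 0.2576]
orientation: [0.563, 0.82, 0.059, -0.086]
force: [-0.2, 0.7, 0.3]
gripper_width: 0.0001
time_s: 21.02
tcp_pos: [0.3652, -0.0136, 0.2581]
orientation: [0.563, 0.82, 0.059, -0.086]
force: [0.7, 0.1, -0.3]
gripper_width: 0.0
```

View pics/side17.png

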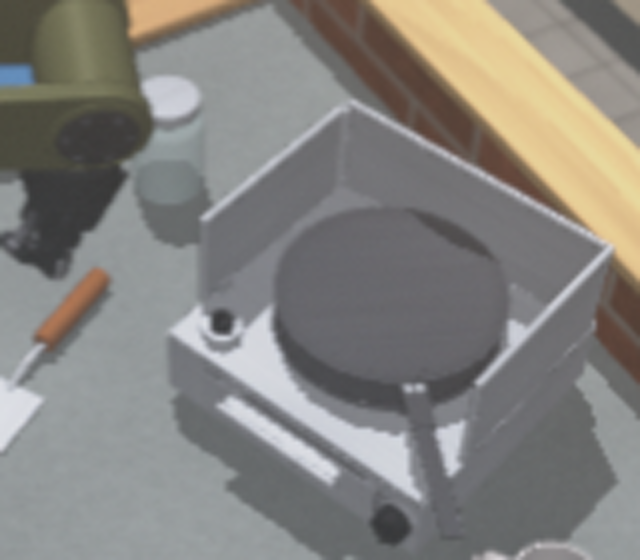

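View pics/top17.png

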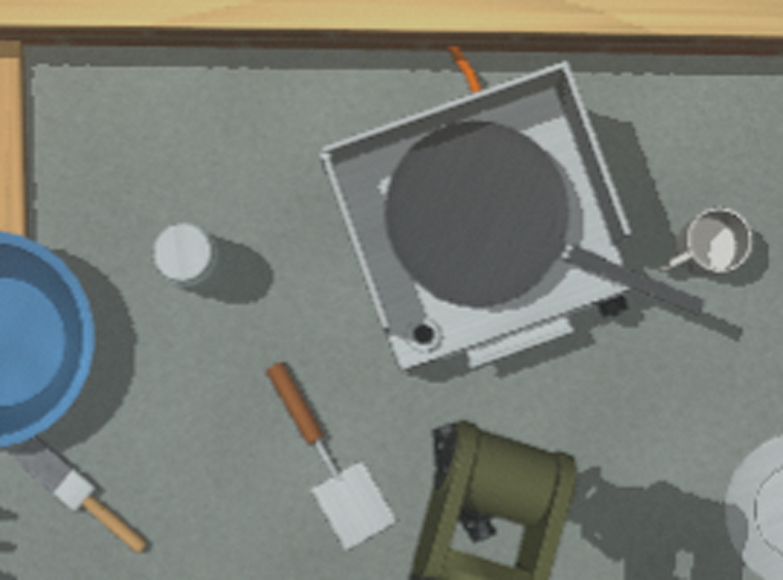

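```bash
python3 -c "
from workcell import r;print(r.hand_in(), r.sense()['time_s'])"
```

```text
the job is handed in; nothing more can be done
the job is handed in; nothing more can be done
```

I pushed the drip tray home and shut the wind flap. Then I pressed the starter, held it down for 3.4 s and let it go. The job was handed in at about 21 s of the 61 s allowed. The pictures can't confirm that the flame caught, because the tawa hides the ring.

- **Drip tray:** it reached its stop, with the force jumping from about 3.5 N to about 20 N. Its lip then matched the predicted home position in both pictures.
- **Wind flap:** it reached its stop, with the fingertip force rising to 41 N and no further motion. Its free end matched the shut position within about 1 px in both pictures.
- **Starter:** it went down about 6 mm with a spring force rising to about 5 N, then hit a hard stop. I held it there at about 18 N and lifted straight off.
- **Last check:** the final pictures show the tray and flap still shut. The tawa, jar, mug and scraper look unmoved, and the robot is touching nothing.

**Disagreement:** the shut fingertips sat roughly 25–30 mm higher than the reported tool position. My first tray push therefore passed over the lip without touching it or moving anything. I corrected for this in every later move.

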